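Seat a trimming chuck on its cone, groove and flat seats

ROBOT

A 6-joint arm with a two-finger parallel gripper is mounted at the origin on the work surface. World frame = base frame: x ahead of the robot, y to its left, z up, the work surface at z = 0. Lengths are in m, angles in rad, forces in N, time in s.
With the tool pointing down it reaches from about 0.25 to 0.85 m from the base axis. Payload 12.5 kg.
Tool frame: the origin (TCP) lies on the centre line of the jaws, within the pads' length; the fingertips stand 8 mm ahead of it and the grasp point (between the pads) lies 11 mm behind it; z points along the fingers, x is the direction in which the jaws open and shut, and the axes are right-handed (so a half turn about z gives the same grasp; the last joint's range is limited). The gripper opens to 93 mm and grips with 3 to 60 N. Pads are 15 mm wide; open, the fingers measure 128 mm over their backs; the gripper's body (75 mm by 188 mm) begins 65 mm behind the grasp point.
Start: joints at [-1.343, 0.351, 1.652, -0, 1.139, -0.085], TCP at [0.169, -0.523, 0.227] pointing down, gripper open.
Joint ranges: [-2.75, 2.75], [-0.79, 2.1], [0.01, 2.65], [-1.57, 4.71], [0.07, 3.14], [-2.87, 2.87]. Speed limits (rad/s): [2.22, 2.22, 2.79, 3.14, 3.14, 3.14].

INTERFACE

Orientations are given as a 3x3 rotation matrix whose columns are the frame's x, y, z axes.
In Python, from rig import env gives the robot as it stands.
- The arm moves only by the tool carry_out, never from a script. Its argument "plan" is a list of rows, each an object of numbers: "x", "y", "z": the shift along the world's x, y, z in mm; "ax", "ay", "az": the turn, a rotation vector about the world's x, y, z in degrees. A call has exactly 5 rows; each row is the pose to reach, as a shift and turn from the pose measured when the call began; what a row does not reach only later rows make up. A row lasts 1/8 s, in which the tool goes at most 62.5 mm and 10.7 degrees, less where a joint would pass 70% of its speed; a pose out of reach is approached as far as the arm can. A call with a gripper value outside its range is refused whole. "gripper" is the finger opening in mm, from 0 to 93, set as the call begins (left out, the last holds). The fingers move at their own pace and stop on an object; "newtons" is the grip in N (left out, the last holds). Time passes only in rows, so rows that repeat a pose let the fingers close, or fill a call up. It gives the time, the measured TCP pose, the force and the opening at its end, in the units of the state.
- env.get_state(): the state, without advancing time (a new reading comes with each control period).
- env.camera(name): name is "scene" or "top" or "wrist"; returns a dict with "color" (400x640x3 uint8, red, green, blue), "intrinsics" (3x3 intrinsics, pixels), "R" (3x3) and "t" (3): a world point X has camera coordinates R X + t; the wrist camera has in their place "mount" (4x4, takes a point from camera to tool coordinates, whose origin is the TCP and whose axes are the tool frame's). Camera axes: x right, y down, z forward; pixel columns grow to the right and rows downward; lengths in m; the calibration is good to about 2 mm. A picture is of the moment at which its call begins: read the wrist's pose just before it. There is no depth.
- env.hand_in(): hands the job in, once; it reports no verdict.
Trained networks look in the newest picture that a camera, given by its name, has taken for a name from the list of things; names that differ only in an ending like _2 or _b are one class to them, and where a whole thing is asked for, a point or a joint stands for the part that bears it (a point fixed in the world has none). Each returns a list of dicts, best first, with "conf" (0 to 1); they miss things now and then, are a little off and sometimes report something else, mostly with a low value. They report only what shows in the picture. A call takes as long as a camera call. They do not tell look-alikes from the thing itself.
- env.cut_out(name, camera): "mask" (400x640 bool, what is visible of it) and "bbox" ([centre column, centre row, width, height] in pixels, round what is visible of it).
The state is a dict: "time_s": time; "joints": joint angles; "qd": joint speeds; "tau": joint torques, N m; "tcp_pos": TCP position; "ee_rot": TCP orientation; "ft_force": force on the tool from outside, world axes, zero at the start; "moment": the same for the moment, N m; "finger_gap": finger opening in m.
Only numpy, scipy, OpenCV 4.12 (cv2) and the standard library are available. Lean on these libraries where they do the work, as an engineer would, in place of code of your own. Each camera call takes 0.05 s, during which the arm holds its last target.

TASK

Lift the trimming chuck (the clay-brown block on a round wooden bat with three steel ball feet) off its plywood board and seat it on the turntable's carriage: red-dotted foot in the cone of the red block, blue-dotted foot in the groove of the blue block, yellow-dotted foot on the yellow pad, fully home and level, then let go. The carriage is clamped at an unknown place along its slide, so feel for the cone by resting the feet lightly on the blocks and sliding them along until they sink in; never drop the bat on the turntable or press on it with more than 25 N. Leave everything else on the table where it stands.

Things in the scene. Friction and masses are not known exactly. Their poses are not given: they have to be found in the camera images.
- chuck_mid (a point): Centre of the brown chuck, a block 30 (its x) by 56 (its y) by 50 mm tall fixed in the middle of a round wooden bat 150 mm across, 10 mm thick (0.3 to 0.65 kg in all). Grip it across the 30 mm, on its flat upright long sides. z up. 25 mm above the bat's top face, 53 mm above the feet's lowest points. Feet at x,y from here (mm): red (55,-28), blue (-55,-28), yellow (0,56).
- foot_red (a point): Lowest point of the ball foot (steel ball 12 mm in diameter) under the red dot on the bat; axes are the bat's.
- foot_blue (a point): Lowest point of the ball foot (12 mm) under the blue dot on the bat; axes are the bat's.
- foot_yellow (a point): Lowest point of the ball foot (12 mm) under the yellow dot on the bat; axes are the bat's.
- base: Fixed turntable pedestal; origin at the centre of its underside on the table, z up. Its slideway (270 by 80 mm, top at 60 mm) lies along its x. On it an aluminium carriage (220 by 136 mm) carries the three seats; it is clamped tight and square, its centre anywhere from 30 mm on the -x side to 30 mm on the +x side of the origin. This offset is NOT reported.
- red_row (a point): Fixed to the base at x,y,z (55,-28,86) mm: where the cone's mouth would be if the carriage stood central; the real cone is up to 30 mm from it along the base's x. Red block 128 (x) by 28 (y) mm, flat top 86 mm above the table, with a 45-degree cone, 11 mm across at the mouth, in the middle. The red foot is at 86 when it rides on the flat top, at 83 when home.
- blue_row (a point): Fixed to the base at (-55,-28,86) mm: the middle of the blue block's top if the carriage stood central (it shifts with the cone). Block 72 (x) by 28 (y) mm, top 86 mm above the table, with a 45-degree V groove along x over its whole length, 11 mm wide at the mouth. Blue foot at 83 when home.
- yellow_row (a point): Fixed to the base at (0,56,83) mm: the middle of the yellow flat pad if the carriage stood central (it shifts with the cone). Pad 100 (x) by 22 (y) mm, top 83 mm above the table. When home the bat's axes are the base's. Seats and balls are rigid, polished and oiled (friction about 0.1): once over the seats to within 2 mm the bat settles by its own weight.
- board: Fixed plywood ware board, 170 by 170 mm, 12 mm thick; origin at the centre of its underside. The bat starts on it, feet at 12 mm above the table.
- tumbler_a: Loose upturned dark clay tumbler, 82 mm across the foot, 115 mm tall; origin at the centre of its underside. Leave it.
- tumbler_b: Loose upturned dark clay tumbler, 82 mm across the foot, 120 mm tall; origin at the centre of its underside. Leave it.
- tumbler_c: Loose upturned dark clay tumbler, 82 mm across the foot, 110 mm tall; origin at the centre of its underside. Leave it.
- cactus: Loose fluted clay cactus cluster, about 90 mm across, 130 mm tall; origin under its tallest stem. Leave it.
- brush: Loose brush lying along its x, between the board and the turntable; origin on its underside. Leave it.
- cup: Loose blue ceramic cup, 72 mm across, 80 mm tall; origin at the centre of its underside. Leave it.
- jar: Loose amber glass jar, 60 mm across, 90 mm tall; origin at the centre of its underside. Leave it.
Mind the look-alikes: they are no part of the job. What is shaped like the part that bears chuck_mid but green or purple is not meant.

How it is judged:
On the way:
1. the bat is lifted clear of its board (all feet at least 30 mm above the table) (height (world z) of each of foot_red, foot_blue, foot_yellow above 0.03 m), for 0.2 s.
At the end, for the whole second after the job is handed in: All three feet at their seats (red in the cone, blue in the groove, yellow on the pad), each foot's lowest point 83 mm (within 1.5 mm) above the turntable's underside, within 5 mm of its block's middle line (yellow 7 mm), level within 0.025 rad; bat released and at rest (z of foot_red in the frame of base between 0.0815 and 0.0845 m and z of foot_blue in the frame of base between 0.0815 and 0.0845 m and z of foot_yellow in the frame of base between 0.0815 and 0.0845 m and x of foot_red in the frame of base between 0.022 and 0.088 m and y of foot_red in the frame of base between -0.033 and -0.023 m and y of foot_blue in the frame of base between -0.033 and -0.023 m and y of foot_yellow in the frame of base between 0.049 and 0.063 m and angle between chuck_mid's own z axis and vertical below 0.025 rad and linear speed of bat below 0.01 m/s and contact force between the fingers and bat below 0.1 N); the robot touches nothing.
It fails at once if the bat and the turntable press on each other with more than 25 N (contact force between bat and base above 25 N).
It fails at once if the robot pushes on the turntable with more than 25 N (contact force between the arm and base above 25 N).
It fails at once if another thing on the table is moved by more than 30 mm (distance of any of tumbler_a, tumbler_b, tumbler_c, cactus, brush, cup, jar from where it was at the start of the episode above 0.03 m).
It also fails if it takes over 67 s, if anything falls off the work surface, if the arm or the gripper's body presses on something with over 40 N, if the wrist force passes 120 N, or if a joint passes its speed limit or range.

## Working session

There is one attempt and no reset: what is moved stays moved. The work goes in short steps, Python scripts to look and compute and a tool call to move; the robot and the scene stay as the last step left them, time stands still between calls to the robot, and variables do not carry over. Pictures are saved under pics/ and viewed, and the job is handed in when it is done.

Besides the shell and the picture viewer there is one more tool, called after "Call:" in YAML: its name, and indented under it one key for each argument. carry_out: Moves the arm, as the interface text tells. Its arguments: {"type":"object","properties":{"plan":{"type":"array","items":{"type":"object","properties":{"x":{"type":"number"},"y":{"type":"number"},"z":{"type":"number"},"ax":{"type":"number"},"ay":{"type":"number"},"az":{"type":"number"}}}},"gripper":{"type":"number"},"newtons":{"type":"number"}},"required":["plan"]}

```bash
mkdir -p pics
cat > h.py <<'E'
import numpy as np,cv2
from rig import env
def snap(c,fn):
    s=env.get_state(); d=env.camera(c); cv2.imwrite('pics/'+fn,d['color'][:,:,::-1]); return s,d
def cam(s,d):
    if 'R' in d: return np.array(d['intrinsics']),np.array(d['R']),np.array(d['t'])
    M=np.array(d['mount']);Rt=np.array(s['ee_rot']);p=np.array(s['tcp_pos'])
    Rw=Rt@M[:3,:3]; o=Rt@M[:3,3]+p
    return np.array(d['intrinsics']),Rw.T,-Rw.T@o
def onz(c,uv,z):
    K,R,t=c; r=R.T@np.linalg.solve(K,[uv[0],uv[1],1]); o=-R.T@t
    return o+r*(z-o[2])/r[2]
def proj(c,X):
    K,R,t=c; p=K@(R@np.array(X)+t); return p[:2]/p[2]
E
python3 - <<'E'
from h import *
np.set_printoptions(precision=4,suppress=True)
for c in ['scene','top','wrist']:
    s,d=snap(c,c+'0.png')
    C=cam(s,d); print(c,-C[1].T@C[2],C[0][0,0])
    for n in ['chuck_mid','base','board','brush','cactus','tumbler_a','cup','jar']:
        print(n,[(round(x['conf'],2),np.round(x['bbox']).tolist()) for x in env.cut_out(n,c)])
print(s)
E
```

```text
scene [ 1.1571 -0.99    1.0205] 514.7662661301109
chuck_mid [(0.96, [364.0, 179.0, 50.0, 35.0]), (0.96, [220.0, 225.0, 57.0, 39.0]), (0.93, [330.0, 123.0, 42.0, 26.0]), (0.79, [432.0, 191.0, 45.0, 36.0]), (0.78, [317.0, 156.0, 46.0, 32.0])]
base [(0.96, [290.0, 257.0, 91.0, 87.0])]
board [(0.87, [363.0, 185.0, 69.0, 46.0]), (0.33, [363.0, 180.0, 44.0, 34.0])]
brush [(0.96, [329.0, 220.0, 61.0, 27.0])]
cactus [(0.46, [328.0, 220.0, 61.0, 29.0]), (0.43, [284.0, 326.0, 26.0, 43.0])]
tumbler_a [(0.84, [375.0, 275.0, 30.0, 50.0]), (0.73, [414.0, 216.0, 32.0, 40.0]), (0.72, [429.0, 148.0, 23.0, 36.0])]
cup [(0.67, [371.0, 135.0, 21.0, 21.0])]
jar [(0.96, [284.0, 326.0, 22.0, 42.0])]
top [ 0.4037 -0.0104  1.9926] 507.4239427739684
chuck_mid [(0.96, [260.0, 246.0, 42.0, 42.0]), (0.92, [203.0, 269.0, 39.0, 36.0]), (0.91, [375.0, 253.0, 42.0, 38.0]), (0.63, [248.0, 140.0, 36.0, 36.0]), (0.57, [269.0, 189.0, 40.0, 39.0])]
base [(0.94, [373.0, 186.0, 54.0, 73.0])]
board [(0.87, [269.0, 191.0, 49.0, 44.0]), (0.43, [320.0, 196.0, 9.0, 54.0]), (0.41, [373.0, 187.0, 48.0, 76.0])]
brush [(0.73, [320.
[... 259 characters left out ...]
.0, 18.0])]
wrist [ 0.246  -0.4991  0.3855] 282.1310820669736
chuck_mid [(0.83, [79.0, 39.0, 142.0, 65.0])]
base []
board []
brush []
cactus []
tumbler_a []
cup []
jar []
{'time_s': 0.9, 'joints': array([-1.3426,  0.3507,  1.6518, -0.    ,  1.1391, -0.0846]), 'qd': array([ 0.0019, -0.0008,  0.0016, -0.0007, -0.002 , -0.0003]), 'tau': array([  0.001 , -49.7235, -28.5476,   0.07  ,   0.0221,   0.    ]), 'tcp_pos': array([ 0.1693, -0.5233,  0.2266]), 'ee_rot': array([[ 0.3077, -0.9515, -0.    ],
       [-0.9515, -0.3077,  0.0001],
       [-0.0001,  0.    , -1.    ]]), 'ft_force': array([ 0.9517, -0.3376,  0.5523]), 'moment': array([-0.0549, -0.0014, -0.0176]), 'finger_gap': 0.09310697048951803}
```

Run:
```python
import cv2
a=cv2.imread('pics/top0.png');cv2.imwrite('pics/top0z.png',cv2.resize(a[100:300,170:470],None,fx=2.66,fy=2.66,interpolation=cv2.INTER_CUBIC))
a=cv2.imread('pics/scene0.png');cv2.imwrite('pics/scene0z.png',cv2.resize(a[100:360,180:470],None,fx=2.3,fy=2.3,interpolation=cv2.INTER_CUBIC))
```

```text
(no output)
```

View pics/top0z.png

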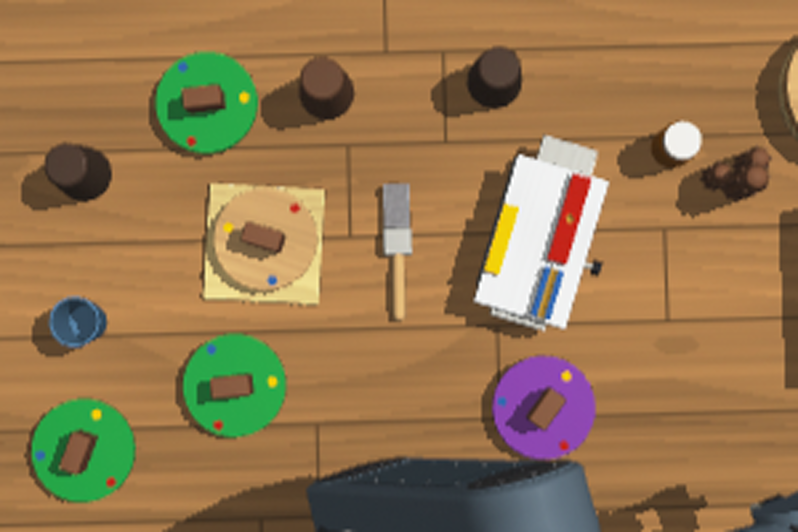

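View pics/scene0z.png

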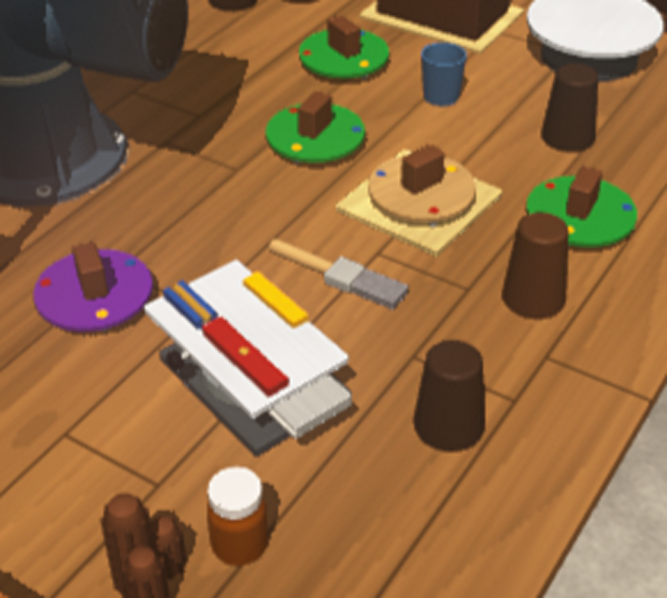

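Real (wood) bat on the plywood board at about zoom (263,238); the green and purple ones are look-alikes. The turntable is at (540,240), and the cone shows as a spot on the red block at about (569,218). Next: rough measurement from the dots.

```bash
cat >> h.py <<'E'
def blobs(img,roi):
    u0,v0,u1,v1=roi; hsv=cv2.cvtColor(img[v0:v1,u0:u1].copy(),cv2.COLOR_RGB2HSV).astype(int)
    H,S,V=hsv[...,0],hsv[...,1],hsv[...,2]; out={}
    for n,m in dict(red=((H<5)|(H>174))&(S>170)&(V>90),blue=(H>95)&(H<125)&(S>120),yellow=(H>21)&(H<30)&(S>190)&(V>130)).items():
        k,l,st,ce=cv2.connectedComponentsWithStats(m.astype(np.uint8))
        if k>1:
            o=sorted(range(1,k),key=lambda i:-st[i,4])[:2]
            out[n]=[((ce[i]+[u0,v0]).round(2).tolist(),int(st[i,4])) for i in o]
    return out
E
python3 - <<'E'
from h import *
np.set_printoptions(precision=4,suppress=True)
s,d=snap('top','top1.png');C=cam(s,d)
z=lambda u,v:(u/2.66+170,v/2.66+100)
print(blobs(d['color'],(245,165,295,217)),blobs(d['color'],(340,145,405,225)))
for n,uv,h in [('red',z(295,208),.04),('blue',z(272,281),.04),('yel',z(228,228),.04),('chuck',z(262,237),.09),('bodyR0',z(580,180),.086),('bodyR1',z(560,260),.086),('cone',z(569,218),.086),('yel0',z(510,208),.083),('yel1',z(493,272),.083),('blue0',z(555,268),.086),('blue1',z(538,316),.086),('tumA',z(325,88),.115),('tumB',z(497,75),.115),('purple chuck',z(548,408),.09),('knob',z(596,268),.07)]:
    print(n,onz(C,uv,h))
E
```

```text
{'red': [([280.17, 177.83], 6)], 'blue': [([272.0, 205.25], 4)], 'yellow': [([255.33, 185.11], 9)]} {'red': [([383.46, 181.92], 216)], 'blue': [([372.71, 209.26], 38), ([377.94, 210.56], 34)], 'yellow': [([358.07, 189.46], 143)]}
red [0.585  0.1464 0.04  ]
blue [0.4799 0.1819 0.04  ]
yel [0.5584 0.2441 0.04  ]
chuck [0.5405 0.1899 0.09  ]
bodyR0 [ 0.6106 -0.2623  0.086 ]
bodyR1 [ 0.4977 -0.2305  0.086 ]
cone [ 0.557 -0.245  0.086]
yel0 [ 0.5735 -0.1621  0.083 ]
yel1 [ 0.4832 -0.1354  0.083 ]
blue0 [ 0.4865 -0.2231  0.086 ]
blue1 [ 0.4193 -0.197   0.086 ]
tumA [0.7457 0.0949 0.115 ]
tumB [ 0.7582 -0.1466  0.115 ]
purple chuck [ 0.2898 -0.2068  0.09  ]
knob [ 0.4858 -0.2833  0.07  ]
```

Call:
carry_out:
  plan:
    - {"x": 45,"y": 35,"az": 10}
    - {"x": 90,"y": 70,"az": 20}
    - {"x": 135,"y": 105,"az": 30}
    - {"x": 180,"y": 140,"az": 40}
    - {"x": 225,"y": 175,"az": 50}

```text
invalid input at $.plan[0]: expected keys x, y, z, ax, ay, az
```

Call:
carry_out:
  plan:
    - {"x": 45,"y": 35,"az": 2}
    - {"x": 85,"y": 65,"az": 4}
    - {"x": 105,"y": 80,"az": 5}
    - {"x": 105,"y": 80,"az": 5}
    - {"x": 105,"y": 80,"az": 5}

```text
invalid input at $.plan[0]: expected keys x, y, z, ax, ay, az
```

Run:
```python
from h import *
np.set_printoptions(precision=4,suppress=True)
s,d=snap('wrist','w1.png');C=cam(s,d)
print(s['time_s'],s['tcp_pos'],s['ee_rot'],d['mount'],-C[1].T@C[2],C[0])
b=blobs(d['color'],(0,0,640,400));print(b)
for k,l in b.items():
    for uv,a in l: print(k,a,onz(C,uv,.083 if k=='yellow' else .086))
```

```text
1.4 [ 0.1693 -0.5233  0.2266] [[ 0.3077 -0.9515 -0.    ]
 [-0.9515 -0.3077 -0.    ]
 [ 0.      0.     -1.    ]] [[ 1.      0.0003  0.0006  0.0006]
 [-0.0005  0.9571  0.2899 -0.0804]
 [-0.0005 -0.2899  0.9571 -0.1588]
 [ 0.      0.      0.      1.    ]] [ 0.246  -0.4991  0.3855] [[282.1311   0.     321.5425]
 [  0.     282.1311 203.1433]
 [  0.       0.       1.    ]]
{'red': [([96.61, 55.67], 114), ([543.0, 1.06], 33)]}
red 114 [ 0.2337 -0.2769  0.086 ]
red 33 [ 0.405 -0.66   0.086]
```

View pics/w1.png

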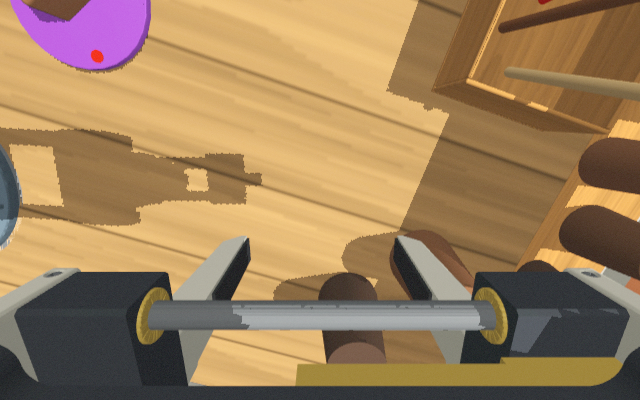

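Call:
carry_out:
  plan:
    - {"x": 45,"y": 30,"z": 10,"ax": 0,"ay": 0,"az": 10}
    - {"x": 90,"y": 60,"z": 10,"ax": 0,"ay": 0,"az": 20}
    - {"x": 135,"y": 90,"z": 10,"ax": 0,"ay": 0,"az": 30}
    - {"x": 180,"y": 120,"z": 10,"ax": 0,"ay": 0,"az": 40}
    - {"x": 225,"y": 150,"z": 0,"ax": 0,"ay": 0,"az": 50}

```text
time_s: 2.08
tcp_pos: [0.3959, -0.3724, 0.2272]
ee_rot: [[0.929, -0.371, 0.001], [-0.371, -0.929, -0.001], [0.002, 0.001, -1.0]]
ft_force: [0.8, -0.3, 0.5]
finger_gap: 0.0926
```

Call:
carry_out:
  plan:
    - {"x": 45,"y": 20,"z": 0,"ax": 0,"ay": 0,"az": 2}
    - {"x": 85,"y": 43,"z": 0,"ax": 0,"ay": 0,"az": 4}
    - {"x": 85,"y": 43,"z": 0,"ax": 0,"ay": 0,"az": 4}
    - {"x": 85,"y": 43,"z": 0,"ax": 0,"ay": 0,"az": 4}
    - {"x": 85,"y": 43,"z": 0,"ax": 0,"ay": 0,"az": 4}

```text
time_s: 2.7
tcp_pos: [0.4801, -0.3301, 0.2273]
ee_rot: [[0.952, -0.306, 0.001], [-0.306, -0.952, -0.001], [0.002, 0.001, -1.0]]
ft_force: [-0.5, 0.3, -0.2]
finger_gap: 0.0927
```

Run:
```python
from h import *
np.set_printoptions(precision=4,suppress=True)
s,d=snap('wrist','w2.png');C=cam(s,d)
print(s['time_s'],s['tcp_pos'],s['ee_rot'],-C[1].T@C[2])
b=blobs(d['color'],(0,0,640,400));print(b)
for k,l in b.items():
    for uv,a in l: print(k,a,onz(C,uv,.083 if k=='yellow' else .086))
```

```text
2.7 [ 0.4801 -0.3301  0.2273] [[ 0.9519 -0.3063  0.0011]
 [-0.3063 -0.9519 -0.0013]
 [ 0.0015  0.0009 -1.    ]] [ 0.5045 -0.2537  0.3861]
{'red': [([368.59, 93.29], 3575), ([112.98, 170.84], 80)], 'blue': [([257.84, 81.61], 610), ([258.65, 102.72], 593)], 'yellow': [([313.8, 5.8], 1360), ([186.6, 151.5], 84)]}
red 3575 [ 0.5564 -0.2463  0.086 ]
red 80 [ 0.2749 -0.2376  0.086 ]
blue 610 [ 0.4555 -0.2027  0.086 ]
blue 593 [ 0.4491 -0.2211  0.086 ]
yellow 1360 [ 0.5282 -0.1575  0.083 ]
yellow 84 [ 0.3576 -0.243   0.083 ]
```

View pics/w2.png

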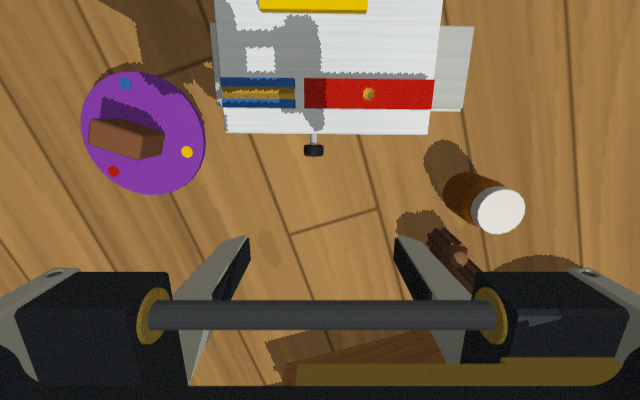

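Turntable in view: cone at (369,94), groove at (258,92), yellow pad cut off at the top edge. I'll shift a little to see it whole.

Call:
carry_out:
  plan:
    - {"x": 15,"y": 30,"z": 0,"ax": 0,"ay": 0,"az": 0}
    - {"x": 25,"y": 55,"z": 0,"ax": 0,"ay": 0,"az": 0}
    - {"x": 25,"y": 55,"z": 0,"ax": 0,"ay": 0,"az": 0}
    - {"x": 25,"y": 55,"z": 0,"ax": 0,"ay": 0,"az": 0}
    - {"x": 25,"y": 55,"z": 0,"ax": 0,"ay": 0,"az": 0}

```text
time_s: 3.38
tcp_pos: [0.5047, -0.276, 0.2274]
ee_rot: [[0.952, -0.307, 0.001], [-0.307, -0.952, -0.002], [0.002, 0.001, -1.0]]
ft_force: [-0.2, 0.5, -0.7]
finger_gap: 0.0927
```

```bash
python3 - <<'E'
from h import *
np.set_printoptions(precision=4,suppress=True)
s,d=snap('wrist','w3.png');C=cam(s,d)
print(s['time_s'],s['tcp_pos'],-C[1].T@C[2])
img=d['color'];b=blobs(img,(0,0,640,400));print(b)
hsv=cv2.cvtColor(img,cv2.COLOR_RGB2HSV).astype(int);H,S,V=hsv[...,0],hsv[...,1],hsv[...,2]
def quad(m,z,name):
    k,l,st,ce=cv2.connectedComponentsWithStats(m.astype(np.uint8)); i=1+np.argmax(st[1:,4]); m=l==i
    vv,uu=np.nonzero(m); cn=cv2.findContours(m.astype(np.uint8),cv2.RETR_EXTERNAL,cv2.CHAIN_APPROX_NONE)[0][0][:,0,:]
    P=np.array([onz(C,p,z)[:2] for p in cn]).astype(np.float32)*1000
    r=cv2.minAreaRect(P); print(name,r); return r
red=((H<5)|(H>174))&(S>150)&(V>60); quad(red,.086,'red')
yel=(H>21)&(H<30)&(S>190)&(V>100); yel[120:]=0; quad(yel,.083,'yellow')
u,v=b['red'][0][0]; u,v=int(u),int(v)
print(hsv[v-8:v+9,u].tolist())
win=~red; win2=np.zeros_like(win); win2[v-12:v+13,u-14:u+15]=win[v-12:v+13,u-14:u+15]
k,l,st,ce=cv2.connectedComponentsWithStats(win2.astype(np.uint8)); print(st,ce)
for i in range(1,k): print(onz(C,ce[i],.086))
E
python3 -c "
import cv2
a=cv2.imread('pics/w3.png');cv2.imwrite('pics/w3z.png',cv2.resize(a[0:200,180:480],None,fx=2.6,fy=2.6,interpolation=cv2.INTER_NEAREST))"
```

```text
3.375 [ 0.5047 -0.276   0.2274] [ 0.5292 -0.1996  0.3861]
{'red': [([358.75, 152.5], 3063), ([117.48, 214.65], 66)], 'blue': [([254.44, 142.49], 559), ([255.9, 161.64], 449)], 'yellow': [([306.56, 65.52], 2549), ([187.61, 197.0], 74)]}
red ((556.0421752929688, -245.863525390625), (27.611045837402344, 127.97700500488281), 71.50015258789062)
yellow ((530.2509765625, -149.21852111816406), (23.270925521850586, 100.10262298583984), 71.61389923095703)
[[3, 232, 180], [4, 239, 180], [2, 235, 179], [2, 231, 179], [14, 219, 179], [23, 199, 177], [23, 194, 179], [23, 193, 180], [23, 185, 182], [22, 194, 167], [22, 185, 156], [22, 188, 155], [23, 198, 147], [21, 184, 150], [18, 191, 156], [9, 216, 170], [1, 228, 179]]
[[     0      0    640    400 255884]
 [   354    148     11     12    113]
 [   344    154      1      1      1]
 [   365    159      1      1      1]
 [   365    164      1      1      1]] [[319.4821 199.5209]
 [358.9646 153.3009]
 [344.     154.    ]
 [365.     159.    ]
 [365.     164.    ]]
[ 0.556  -0.2464  0.086 ]
[ 0.5408 -0.2423  0.086 ]
[ 0.5605 -0.2542  0.086 ]
[ 0.5591 -0.2593  0.086 ]
```

View pics/w3z.png

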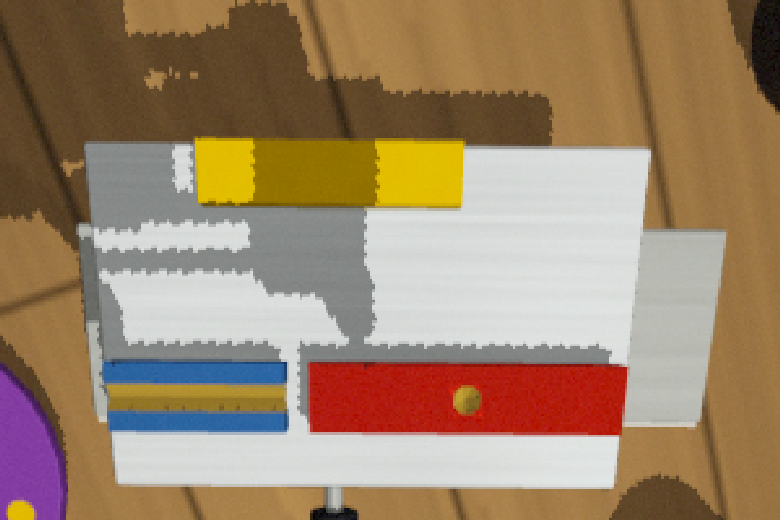

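Cone measured at (556,-246), base yaw −18.4°; block sizes and the cone-to-pad geometry agree within 0.5 mm. Now the bat with the same camera.

Call:
carry_out:
  plan:
    - {"x": 0,"y": 60,"z": 0,"ax": 0,"ay": 0,"az": 0}
    - {"x": 5,"y": 120,"z": 0,"ax": 0,"ay": 0,"az": 0}
    - {"x": 10,"y": 180,"z": 0,"ax": 0,"ay": 0,"az": 0}
    - {"x": 15,"y": 240,"z": 0,"ax": 0,"ay": 0,"az": 0}
    - {"x": 20,"y": 300,"z": 0,"ax": 0,"ay": 0,"az": 0}

```text
time_s: 4.05
tcp_pos: [0.5248, 0.0255, 0.2275]
ee_rot: [[0.951, -0.308, 0.002], [-0.308, -0.951, -0.002], [0.002, 0.001, -1.0]]
ft_force: [1.3, -0.9, 0.3]
finger_gap: 0.0928
```

Call:
carry_out:
  plan:
    - {"x": 0,"y": 55,"z": 0,"ax": 0,"ay": 0,"az": 0}
    - {"x": 5,"y": 90,"z": 0,"ax": 0,"ay": 0,"az": 0}
    - {"x": 5,"y": 95,"z": 0,"ax": 0,"ay": 0,"az": 0}
    - {"x": 5,"y": 95,"z": 0,"ax": 0,"ay": 0,"az": 0}
    - {"x": 5,"y": 95,"z": 0,"ax": 0,"ay": 0,"az": 0}

```text
time_s: 4.68
tcp_pos: [0.5298, 0.1192, 0.2275]
ee_rot: [[0.951, -0.31, 0.002], [-0.309, -0.951, -0.002], [0.002, 0.001, -1.0]]
ft_force: [0.5, 0.2, 0.3]
finger_gap: 0.0928
```

```bash
python3 - <<'E'
from h import *
np.set_printoptions(precision=4,suppress=True)
s,d=snap('wrist','w4.png');C=cam(s,d)
print(s['time_s'],s['tcp_pos'],s['ee_rot'][:,0],-C[1].T@C[2])
b=blobs(d['color'],(180,0,480,240));print(b)
for k,l in b.items():
    for uv,a in l: print(k,a,onz(C,uv,.04))
E
python3 -c "
import cv2
a=cv2.imread('pics/w4.png');cv2.imwrite('pics/w4z.png',cv2.resize(a[0:240,160:480],None,fx=2.4,fy=2.4,interpolation=cv2.INTER_NEAREST))"
```

```text
4.675 [0.5298 0.1192 0.2275] [ 0.9509 -0.3095  0.0021] [0.5544 0.1956 0.3863]
{'red': [([357.44, 149.4], 82)], 'blue': [([266.57, 148.37], 83)], 'yellow': [([312.14, 73.1], 129), ([477.27, 41.66], 56)]}
red 82 [0.5849 0.1465 0.04  ]
blue 83 [0.4806 0.1817 0.04  ]
yellow 129 [0.5597 0.2439 0.04  ]
yellow 56 [0.7415 0.218  0.04  ]
```

View pics/w4z.png

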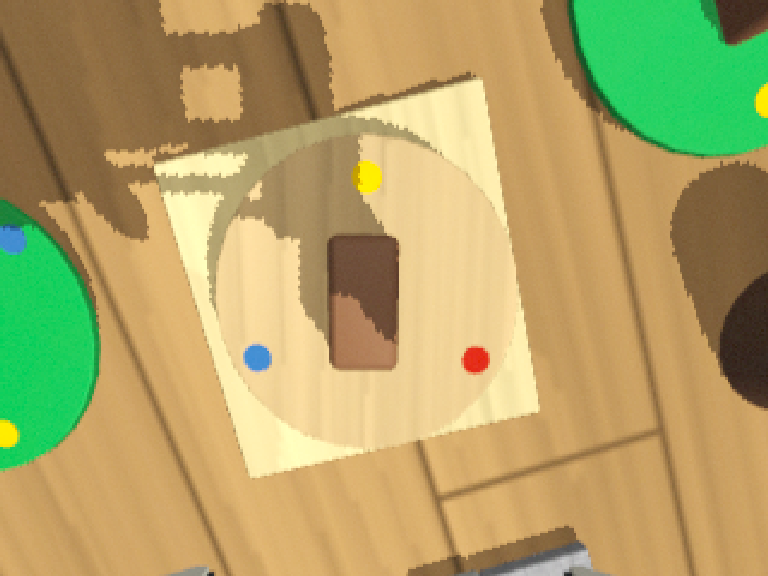

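Bat: centre (541.7,190.7), yaw −18.65°; the red–blue distance of 110.1 mm checks. Going over it and down.

Call:
carry_out:
  plan:
    - {"x": 6,"y": 36,"z": 0,"ax": 0,"ay": 0,"az": 0}
    - {"x": 12,"y": 71.5,"z": -20,"ax": 0,"ay": 0,"az": -0.6}
    - {"x": 12,"y": 71.5,"z": -60,"ax": 0,"ay": 0,"az": -0.6}
    - {"x": 12,"y": 71.5,"z": -100,"ax": 0,"ay": 0,"az": -0.6}
    - {"x": 12,"y": 71.5,"z": -110,"ax": 0,"ay": 0,"az": -0.6}

```text
time_s: 5.35
tcp_pos: [0.5409, 0.1898, 0.1156]
ee_rot: [[0.947, -0.32, -0.002], [-0.32, -0.947, -0.003], [-0.001, 0.003, -1.0]]
ft_force: [-0.7, -0.8, 0.0]
finger_gap: 0.0929
```

Run:
```python
from h import *
np.set_printoptions(precision=4,suppress=True)
s,d=snap('wrist','w5.png');C=cam(s,d)
print(s['time_s'],s['tcp_pos'],s['ee_rot'],s['ft_force'])
```

```text
5.35 [0.5409 0.1898 0.1156] [[ 0.9473 -0.3203 -0.0019]
 [-0.3203 -0.9473 -0.0027]
 [-0.001   0.0032 -1.    ]] [-0.6891 -0.7934  0.0247]
```

View pics/w5.png

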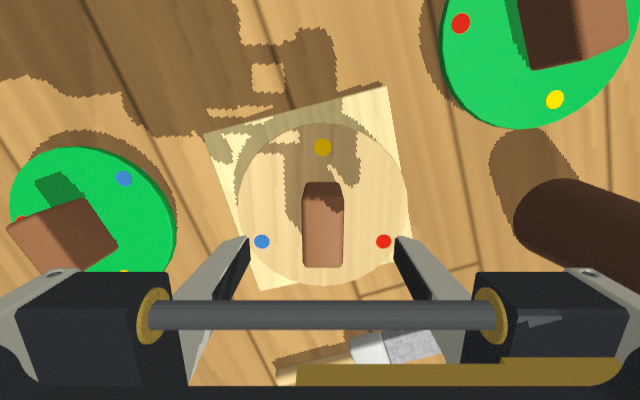

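Chuck at (323,225) lies centred between the fingers and square to them; continuing down and closing.

Call:
carry_out:
  plan:
    - {"x": 0.8,"y": 0.9,"z": -25,"ax": 0,"ay": 0,"az": 0}
    - {"x": 0.8,"y": 0.9,"z": -50,"ax": 0,"ay": 0,"az": 0}
    - {"x": 0.8,"y": 0.9,"z": -59,"ax": 0,"ay": 0,"az": 0}
    - {"x": 0.8,"y": 0.9,"z": -59,"ax": 0,"ay": 0,"az": 0}
    - {"x": 0.8,"y": 0.9,"z": -59,"ax": 0,"ay": 0,"az": 0}

```text
time_s: 6.02
tcp_pos: [0.5428, 0.1909, 0.0582]
ee_rot: [[0.947, -0.32, 0.001], [-0.32, -0.947, -0.002], [0.001, 0.002, -1.0]]
ft_force: [-0.2, -0.6, 0.1]
finger_gap: 0.093
```

Call:
carry_out:
  plan:
    - {"x": 0,"y": 0,"z": 0,"ax": 0,"ay": 0,"az": 0}
    - {"x": 0,"y": 0,"z": 0,"ax": 0,"ay": 0,"az": 0}
    - {"x": 0,"y": 0,"z": 0,"ax": 0,"ay": 0,"az": 0}
    - {"x": 0,"y": 0,"z": 0,"ax": 0,"ay": 0,"az": 0}
    - {"x": 0,"y": 0,"z": 0,"ax": 0,"ay": 0,"az": 0}
  gripper: 20
  newtons: 35

```text
time_s: 6.65
tcp_pos: [0.5428, 0.1909, 0.0582]
ee_rot: [[0.947, -0.32, 0.001], [-0.32, -0.947, -0.002], [0.001, 0.002, -1.0]]
ft_force: [0.8, 0.3, -0.1]
finger_gap: 0.048
```

Call:
carry_out:
  plan:
    - {"x": 0,"y": 0,"z": 0,"ax": 0,"ay": 0,"az": 0}
    - {"x": 0,"y": 0,"z": 0,"ax": 0,"ay": 0,"az": 0}
    - {"x": 0,"y": 0,"z": 0,"ax": 0,"ay": 0,"az": 0}
    - {"x": 0,"y": 0,"z": 0,"ax": 0,"ay": 0,"az": 0}
    - {"x": 0,"y": 0,"z": 0,"ax": 0,"ay": 0,"az": 0}

```text
time_s: 7.28
tcp_pos: [0.5427, 0.1909, 0.0582]
ee_rot: [[0.947, -0.32, 0.0], [-0.32, -0.947, -0.002], [0.001, 0.002, -1.0]]
ft_force: [-1.3, 0.4, 0.1]
finger_gap: 0.0296
```

Call:
carry_out:
  plan:
    - {"x": 0,"y": 0,"z": 10,"ax": 0,"ay": 0,"az": 0}
    - {"x": 0,"y": 0,"z": 35,"ax": 0,"ay": 0,"az": 0}
    - {"x": 0,"y": 0,"z": 70,"ax": 0,"ay": 0,"az": 0}
    - {"x": 0,"y": 0,"z": 110,"ax": 0,"ay": 0,"az": 0}
    - {"x": 0,"y": 0,"z": 130,"ax": 0,"ay": 0,"az": 0}

```text
time_s: 7.9
tcp_pos: [0.5431, 0.191, 0.1907]
ee_rot: [[0.947, -0.32, 0.003], [-0.32, -0.947, -0.001], [0.003, 0.0, -1.0]]
ft_force: [0.2, -0.3, -4.3]
finger_gap: 0.0298
```

Call:
carry_out:
  plan:
    - {"x": 0,"y": 0,"z": 6,"ax": 0,"ay": 0,"az": 0}
    - {"x": 0,"y": 0,"z": 6,"ax": 0,"ay": 0,"az": 0}
    - {"x": 0,"y": 0,"z": 6,"ax": 0,"ay": 0,"az": 0}
    - {"x": 0,"y": 0,"z": 6,"ax": 0,"ay": 0,"az": 0}
    - {"x": 0,"y": 0,"z": 6,"ax": 0,"ay": 0,"az": 0}

```text
time_s: 8.52
tcp_pos: [0.543, 0.1909, 0.1962]
ee_rot: [[0.947, -0.32, 0.002], [-0.32, -0.947, -0.002], [0.003, 0.001, -1.0]]
ft_force: [-0.2, -0.0, -4.7]
finger_gap: 0.0298
```

Run:
```python
from h import *
np.set_printoptions(precision=4,suppress=True)
s,d=snap('wrist','w6.png');C=cam(s,d)
T=np.array(s['tcp_pos']);R=np.array(s['ee_rot'])
print(s['time_s'],T,R,s['ft_force'],s['moment'],s['finger_gap'])
b=blobs(d['color'],(180,80,460,320));print(b)
for k,l in b.items():
    for uv,a in l:
        X=onz(C,uv,T[2]-.0182); print(k,a,X,R.T@(X-T))
```

```text
8.525 [0.543  0.1909 0.1962] [[ 0.9473 -0.3204  0.0022]
 [-0.3204 -0.9473 -0.0017]
 [ 0.0026  0.0009 -1.    ]] [-0.178  -0.0262 -4.6872] [-0.0496 -0.0953  0.0245] 0.02981083782489979
{'red': [([399.32, 270.63], 19)], 'blue': [([243.0, 270.61], 18)], 'yellow': [([321.44, 158.7], 392)]}
red 19 [0.5877 0.151  0.178 ] [0.0551 0.0235 0.0184]
blue 18 [0.483  0.1865 0.178 ] [-0.0554  0.0234  0.0181]
yellow 392 [0.5608 0.2435 0.178 ] [-0.     -0.0555  0.0182]
```

View pics/w6.png

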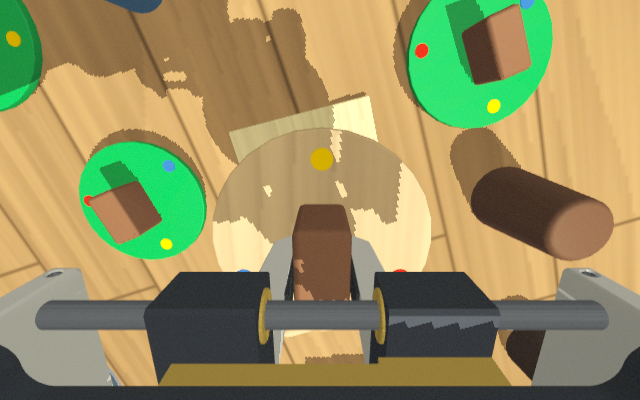

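Bat is held level (gap 29.8 mm, about 0.48 kg); dots in the tool frame give centre offset (−0.1, +0.5) mm. Target TCP about (512.9, −201.8). Carrying over at height.

Call:
carry_out:
  plan:
    - {"x": -2,"y": -25,"z": 0,"ax": 0,"ay": 0,"az": 0}
    - {"x": -6,"y": -75,"z": 0,"ax": 0,"ay": 0,"az": 0}
    - {"x": -10,"y": -130,"z": 0,"ax": 0,"ay": 0,"az": 0}
    - {"x": -14,"y": -185,"z": 0,"ax": 0,"ay": 0,"az": 0}
    - {"x": -18,"y": -240,"z": 0,"ax": 0,"ay": 0,"az": 0}

```text
time_s: 9.2
tcp_pos: [0.5248, -0.0507, 0.1965]
ee_rot: [[0.947, -0.32, 0.003], [-0.32, -0.947, -0.002], [0.003, 0.001, -1.0]]
ft_force: [-0.2, -0.1, -3.8]
finger_gap: 0.0303
```

Call:
carry_out:
  plan:
    - {"x": -4,"y": -50,"z": 0,"ax": 0,"ay": 0,"az": 0}
    - {"x": -8,"y": -100,"z": 0,"ax": 0,"ay": 0,"az": 0}
    - {"x": -11,"y": -140,"z": 0,"ax": 0,"ay": 0,"az": 0}
    - {"x": -12,"y": -153,"z": 0,"ax": 0,"ay": 0,"az": 0.2}
    - {"x": -12,"y": -153,"z": 0,"ax": 0,"ay": 0,"az": 0.2}

```text
time_s: 9.82
tcp_pos: [0.5127, -0.2039, 0.1963]
ee_rot: [[0.948, -0.318, 0.003], [-0.318, -0.948, -0.001], [0.003, 0.0, -1.0]]
ft_force: [0.2, 0.4, -4.7]
finger_gap: 0.0299
```

Call:
carry_out:
  plan:
    - {"x": 0.2,"y": 2.1,"z": -10,"ax": 0,"ay": 0,"az": 0}
    - {"x": 0.2,"y": 2.1,"z": -25,"ax": 0,"ay": 0,"az": 0}
    - {"x": 0.2,"y": 2.1,"z": -40,"ax": 0,"ay": 0,"az": 0}
    - {"x": 0.2,"y": 2.1,"z": -50,"ax": 0,"ay": 0,"az": 0}
    - {"x": 0.2,"y": 2.1,"z": -57,"ax": 0,"ay": 0,"az": 0}

```text
time_s: 10.45
tcp_pos: [0.5128, -0.2017, 0.1384]
ee_rot: [[0.948, -0.318, 0.002], [-0.318, -0.948, -0.001], [0.002, 0.0, -1.0]]
ft_force: [-0.0, 0.5, -5.1]
finger_gap: 0.0299
```

Run:
```python
from h import *
np.set_printoptions(precision=4,suppress=True)
s,d=snap('wrist','w7.png');C=cam(s,d)
print(s['time_s'],s['tcp_pos'],s['ee_rot'],s['ft_force'],s['moment'])
snap('scene','s7.png')
a=cv2.imread('pics/s7.png');cv2.imwrite('pics/s7z.png',cv2.resize(a[200:330,220:380],None,fx=4.5,fy=4.5,interpolation=cv2.INTER_CUBIC))
```

```text
10.45 [ 0.5128 -0.2017  0.1384] [[ 0.9481 -0.3179  0.002 ]
 [-0.3179 -0.9481 -0.001 ]
 [ 0.0022  0.0003 -1.    ]] [-0.0232  0.454  -5.0849] [-0.0522 -0.1272  0.0044]
```

View pics/w7.png

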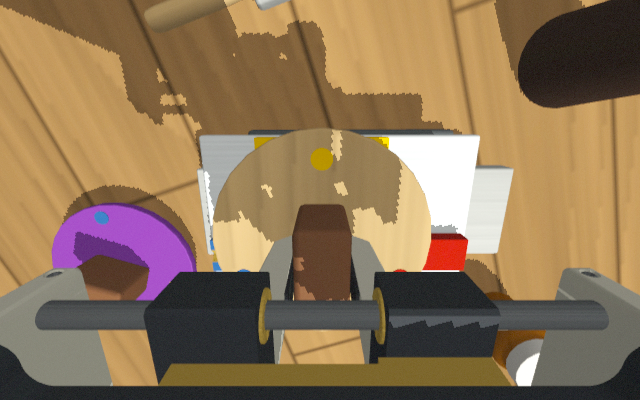

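View pics/s7z.png

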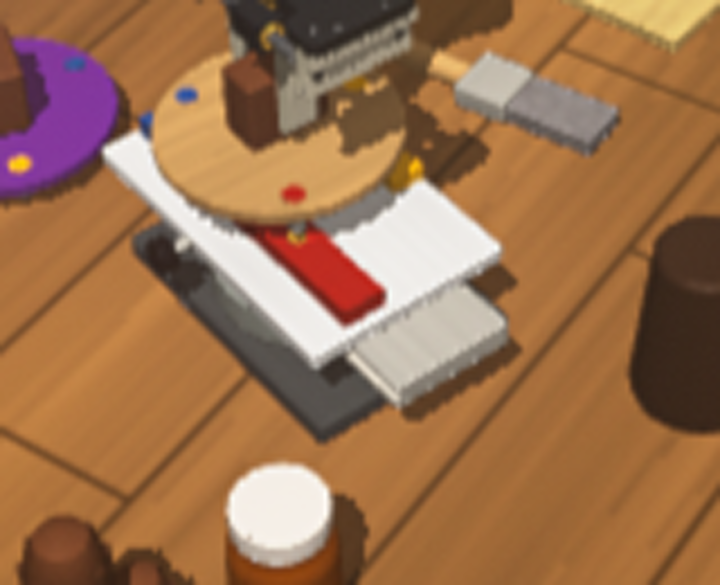

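The scene view shows the red foot right over the cone at (297,237). Lowering in small steps and watching the force.

Call:
carry_out:
  plan:
    - {"x": 0,"y": 0,"z": -1.5,"ax": 0,"ay": 0,"az": 0}
    - {"x": 0,"y": 0,"z": -3,"ax": 0,"ay": 0,"az": 0}
    - {"x": 0,"y": 0,"z": -4,"ax": 0,"ay": 0,"az": 0}
    - {"x": 0,"y": 0,"z": -5,"ax": 0,"ay": 0,"az": 0}
    - {"x": 0,"y": 0,"z": -5,"ax": 0,"ay": 0,"az": 0}

```text
time_s: 11.18
tcp_pos: [0.5126, -0.2017, 0.1335]
ee_rot: [[0.948, -0.318, 0.002], [-0.318, -0.948, -0.001], [0.002, 0.0, -1.0]]
ft_force: [-0.6, -0.0, -4.8]
finger_gap: 0.0297
```

Call:
carry_out:
  plan:
    - {"x": 0,"y": 0,"z": -0.4,"ax": 0,"ay": 0,"az": 0}
    - {"x": 0,"y": 0,"z": -0.8,"ax": 0,"ay": 0,"az": 0}
    - {"x": 0,"y": 0,"z": -1.2,"ax": 0,"ay": 0,"az": 0}
    - {"x": 0,"y": 0,"z": -1.5,"ax": 0,"ay": 0,"az": 0}
    - {"x": 0,"y": 0,"z": -1.5,"ax": 0,"ay": 0,"az": 0}

```text
time_s: 11.8
tcp_pos: [0.5126, -0.2017, 0.132]
ee_rot: [[0.948, -0.318, 0.001], [-0.318, -0.948, -0.001], [0.002, 0.0, -1.0]]
ft_force: [0.3, -0.4, -4.5]
finger_gap: 0.03
```

Call:
carry_out:
  plan:
    - {"x": 0,"y": 0,"z": -0.2,"ax": 0,"ay": 0,"az": 0}
    - {"x": 0,"y": 0,"z": -0.4,"ax": 0,"ay": 0,"az": 0}
    - {"x": 0,"y": 0,"z": -0.6,"ax": 0,"ay": 0,"az": 0}
    - {"x": 0,"y": 0,"z": -0.8,"ax": 0,"ay": 0,"az": 0}
    - {"x": 0,"y": 0,"z": -0.8,"ax": 0,"ay": 0,"az": 0}

```text
time_s: 12.42
tcp_pos: [0.5126, -0.2017, 0.1312]
ee_rot: [[0.948, -0.318, 0.001], [-0.318, -0.948, -0.001], [0.002, 0.0, -1.0]]
ft_force: [0.3, 0.4, -4.0]
finger_gap: 0.0298
```

Run:
```python
from h import *
np.set_printoptions(precision=4,suppress=True)
s=env.get_state();print(s['tcp_pos'],s['ft_force'],s['moment'])
```

```text
[ 0.5126 -0.2017  0.1312] [ 0.3171  0.3654 -3.9899] [-0.0625 -0.0243  0.0352]
```

Call:
carry_out:
  plan:
    - {"x": 0,"y": 0,"z": -0.2,"ax": 0,"ay": 0,"az": 0}
    - {"x": 0,"y": 0,"z": -0.4,"ax": 0,"ay": 0,"az": 0}
    - {"x": 0,"y": 0,"z": -0.5,"ax": 0,"ay": 0,"az": 0}
    - {"x": 0,"y": 0,"z": -0.5,"ax": 0,"ay": 0,"az": 0}
    - {"x": 0,"y": 0,"z": -0.5,"ax": 0,"ay": 0,"az": 0}

```text
time_s: 13.05
tcp_pos: [0.5126, -0.2017, 0.1307]
ee_rot: [[0.948, -0.318, 0.002], [-0.318, -0.948, -0.001], [0.002, 0.0, -1.0]]
ft_force: [-0.4, -0.9, -4.1]
finger_gap: 0.0297
```

Run:
```python
from h import *
np.set_printoptions(precision=4,suppress=True)
s=env.get_state();print(s['tcp_pos'],s['ft_force'],s['moment'])
```

```text
[ 0.5126 -0.2017  0.1307] [-0.3697 -0.8904 -4.1099] [-0.0363 -0.0764  0.004 ]
```

Call:
carry_out:
  plan:
    - {"x": 0,"y": 0,"z": -0.2,"ax": 0,"ay": 0,"az": 0}
    - {"x": 0,"y": 0,"z": -0.4,"ax": 0,"ay": 0,"az": 0}
    - {"x": 0,"y": 0,"z": -0.5,"ax": 0,"ay": 0,"az": 0}
    - {"x": 0,"y": 0,"z": -0.5,"ax": 0,"ay": 0,"az": 0}
    - {"x": 0,"y": 0,"z": -0.5,"ax": 0,"ay": 0,"az": 0}

```text
time_s: 13.68
tcp_pos: [0.5126, -0.2017, 0.1302]
ee_rot: [[0.948, -0.318, 0.001], [-0.318, -0.948, -0.001], [0.002, 0.0, -1.0]]
ft_force: [-0.7, -0.6, -3.7]
finger_gap: 0.0299
```

Call:
carry_out:
  plan:
    - {"x": 0,"y": 0,"z": -0.2,"ax": 0,"ay": 0,"az": 0}
    - {"x": 0,"y": 0,"z": -0.4,"ax": 0,"ay": 0,"az": 0}
    - {"x": 0,"y": 0,"z": -0.4,"ax": 0,"ay": 0,"az": 0}
    - {"x": 0,"y": 0,"z": -0.4,"ax": 0,"ay": 0,"az": 0}
    - {"x": 0,"y": 0,"z": -0.4,"ax": 0,"ay": 0,"az": 0}

```text
time_s: 14.3
tcp_pos: [0.5126, -0.2017, 0.1298]
ee_rot: [[0.948, -0.318, 0.001], [-0.318, -0.948, -0.001], [0.002, 0.0, -1.0]]
ft_force: [-0.1, -0.6, -5.1]
finger_gap: 0.0299
```

Run:
```python
from h import *
np.set_printoptions(precision=4,suppress=True)
s=env.get_state();print(s['tcp_pos'],s['ft_force'],s['moment'])
```

```text
[ 0.5126 -0.2017  0.1298] [-0.1413 -0.5761 -5.0997] [-0.0342 -0.0449  0.0292]
```

Call:
carry_out:
  plan:
    - {"x": 0,"y": 0,"z": -0.2,"ax": 0,"ay": 0,"az": 0}
    - {"x": 0,"y": 0,"z": -0.4,"ax": 0,"ay": 0,"az": 0}
    - {"x": 0,"y": 0,"z": -0.4,"ax": 0,"ay": 0,"az": 0}
    - {"x": 0,"y": 0,"z": -0.4,"ax": 0,"ay": 0,"az": 0}
    - {"x": 0,"y": 0,"z": -0.4,"ax": 0,"ay": 0,"az": 0}

```text
time_s: 14.92
tcp_pos: [0.5126, -0.2017, 0.1294]
ee_rot: [[0.948, -0.318, 0.002], [-0.318, -0.948, -0.001], [0.002, 0.0, -1.0]]
ft_force: [-0.5, -1.1, -3.4]
finger_gap: 0.0297
```

Run:
```python
from h import *
np.set_printoptions(precision=4,suppress=True)
s=env.get_state();print(s['tcp_pos'],s['ft_force'],s['moment'])
```

```text
[ 0.5126 -0.2017  0.1294] [-0.5045 -1.1211 -3.4028] [-0.2732  0.0056  0.0278]
```

Call:
carry_out:
  plan:
    - {"x": 0,"y": 0,"z": -0.1,"ax": 0,"ay": 0,"az": 0}
    - {"x": 0,"y": 0,"z": -0.2,"ax": 0,"ay": 0,"az": 0}
    - {"x": 0,"y": 0,"z": -0.3,"ax": 0,"ay": 0,"az": 0}
    - {"x": 0,"y": 0,"z": -0.3,"ax": 0,"ay": 0,"az": 0}
    - {"x": 0,"y": 0,"z": -0.3,"ax": 0,"ay": 0,"az": 0}

```text
time_s: 15.55
tcp_pos: [0.5127, -0.2018, 0.1292]
ee_rot: [[0.948, -0.318, 0.002], [-0.318, -0.948, -0.001], [0.002, 0.0, -1.0]]
ft_force: [-0.7, -3.0, -1.7]
finger_gap: 0.0301
```

Run:
```python
from h import *
np.set_printoptions(precision=4,suppress=True)
s=env.get_state();print(s['tcp_pos'],s['ft_force'],s['moment'])
```

```text
[ 0.5127 -0.2018  0.1292] [-0.6908 -2.9593 -1.6587] [-0.4276  0.0663 -0.0238]
```

Feet carry most of the weight at 83.0 mm, with a slight pull toward −y. I'll ease the grip first so it settles, following by 0.3 mm.

Call:
carry_out:
  plan:
    - {"x": 0,"y": -0.2,"z": 0,"ax": 0,"ay": 0,"az": 0}
    - {"x": 0,"y": -0.4,"z": 0,"ax": 0,"ay": 0,"az": 0}
    - {"x": 0,"y": -0.4,"z": 0,"ax": 0,"ay": 0,"az": 0}
    - {"x": 0,"y": -0.4,"z": 0,"ax": 0,"ay": 0,"az": 0}
    - {"x": 0,"y": -0.4,"z": 0,"ax": 0,"ay": 0,"az": 0}
  gripper: 20
  newtons: 6

```text
time_s: 16.18
tcp_pos: [0.5127, -0.2021, 0.1292]
ee_rot: [[0.948, -0.318, 0.002], [-0.318, -0.948, -0.001], [0.002, 0.0, -1.0]]
ft_force: [0.1, 2.0, -0.2]
finger_gap: 0.0303
```

Run:
```python
from h import *
np.set_printoptions(precision=4,suppress=True)
s=env.get_state();print(s['tcp_pos'],s['ft_force'],s['moment'])
```

```text
[ 0.5127 -0.2021  0.1292] [ 0.0879  1.9692 -0.1831] [ 0.3373 -0.0097  0.008 ]
```

Weight is off the gripper. Opening now.

Call:
carry_out:
  plan:
    - {"x": 0,"y": 0,"z": 0,"ax": 0,"ay": 0,"az": 0}
    - {"x": 0,"y": 0,"z": 0,"ax": 0,"ay": 0,"az": 0}
    - {"x": 0,"y": 0,"z": 0,"ax": 0,"ay": 0,"az": 0}
    - {"x": 0,"y": 0,"z": 0,"ax": 0,"ay": 0,"az": 0}
    - {"x": 0,"y": 0,"z": 0,"ax": 0,"ay": 0,"az": 0}
  gripper: 75

```text
time_s: 16.8
tcp_pos: [0.5127, -0.2021, 0.1292]
ee_rot: [[0.948, -0.318, 0.002], [-0.318, -0.948, -0.001], [0.002, 0.0, -1.0]]
ft_force: [-0.3, -0.1, -0.2]
finger_gap: 0.073
```

Run:
```python
from h import *
np.set_printoptions(precision=4,suppress=True)
s,d=snap('wrist','w8.png');C=cam(s,d)
T=np.array(s['tcp_pos'])
print(s['time_s'],T,s['ft_force'],s['moment'],s['finger_gap'])
b=blobs(d['color'],(180,80,460,320));print(b)
for k,l in b.items():
    for uv,a in l: print(k,a,onz(C,uv,.111))
```

```text
16.8 [ 0.5127 -0.2021  0.1292] [-0.334  -0.1452 -0.2237] [-0.0397 -0.0667 -0.012 ] 0.0730033274813677
{'red': [([443.49, 255.6], 1050)], 'blue': [([209.72, 247.49], 98), ([211.41, 270.66], 41)], 'yellow': [([321.16, 158.49], 399), ([383.65, 140.99], 148)]}
red 1050 [ 0.5895 -0.2402  0.111 ]
blue 98 [ 0.4381 -0.1828  0.111 ]
blue 41 [ 0.4316 -0.1996  0.111 ]
yellow 399 [ 0.5302 -0.1493  0.111 ]
yellow 148 [ 0.5701 -0.1513  0.111 ]
```

View pics/w8.png

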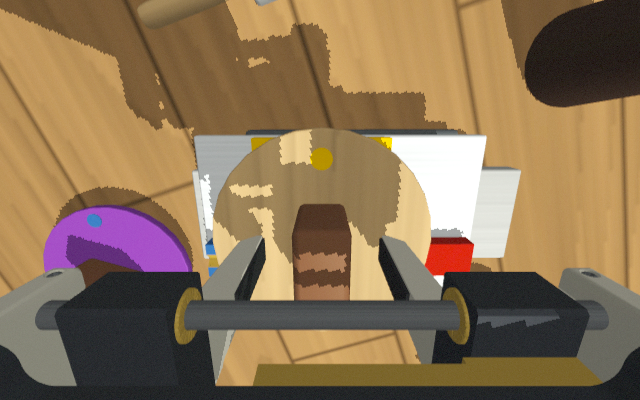

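Fingers are clear of the chuck; the yellow dot is at (530.2,−149.3), right over the pad middle. Retreat up, then look.

Call:
carry_out:
  plan:
    - {"x": 0,"y": 0,"z": 10,"ax": 0,"ay": 0,"az": 0}
    - {"x": 0,"y": 0,"z": 35,"ax": 0,"ay": 0,"az": 0}
    - {"x": 0,"y": 0,"z": 70,"ax": 0,"ay": 0,"az": 0}
    - {"x": 0,"y": 0,"z": 110,"ax": 0,"ay": 0,"az": 0}
    - {"x": 0,"y": 0,"z": 120,"ax": 0,"ay": 0,"az": 0}

```text
time_s: 17.48
tcp_pos: [0.5135, -0.2025, 0.2522]
ee_rot: [[0.948, -0.318, 0.006], [-0.318, -0.948, -0.003], [0.006, 0.001, -1.0]]
ft_force: [0.3, -0.0, -1.1]
finger_gap: 0.0749
```

Call:
carry_out:
  plan:
    - {"x": -10,"y": -35,"z": 0,"ax": 0,"ay": 0,"az": 0}
    - {"x": -20,"y": -70,"z": 0,"ax": 0,"ay": 0,"az": 0}
    - {"x": -20,"y": -70,"z": 0,"ax": 0,"ay": 0,"az": 0}
    - {"x": -20,"y": -70,"z": 0,"ax": 0,"ay": 0,"az": 0}
    - {"x": -20,"y": -70,"z": 0,"ax": 0,"ay": 0,"az": 0}

```text
time_s: 18.1
tcp_pos: [0.4937, -0.2716, 0.252]
ee_rot: [[0.948, -0.317, 0.005], [-0.317, -0.948, -0.003], [0.006, 0.001, -1.0]]
ft_force: [-0.2, -0.2, 0.5]
finger_gap: 0.0748
```

Run:
```python
from h import *
np.set_printoptions(precision=4,suppress=True)
s,d=snap('wrist','w9.png');C=cam(s,d)
print(s['time_s'],s['tcp_pos'],s['ft_force'])
b=blobs(d['color'],(240,40,420,240));print(b)
c,sn=np.cos(np.radians(-18.45)),np.sin(np.radians(-18.45));R=np.array([[c,-sn],[sn,c]])
cone=np.array([.556,-.2462]);o=cone-R@[.055,-.028]
for k,l in b.items():
    for uv,a in l: print(k,a,R.T@(onz(C,uv,.111)[:2]-o)*1000)
snap('scene','s9.png')
a=cv2.imread('pics/s9.png');e=cv2.imread('pics/w9.png')
z1=cv2.resize(a[200:330,220:380],(480,390),interpolation=cv2.INTER_CUBIC)
cv2.imwrite('pics/z9.png',z1); cv2.imwrite('pics/w9z.png',cv2.resize(e[0:240,160:480],None,fx=2.4,fy=2.4))
```

```text
18.1 [ 0.4937 -0.2716  0.252 ] [-0.1647 -0.2037  0.5079]
{'red': [([401.44, 150.93], 816), ([369.27, 153.58], 116)], 'blue': [([264.46, 153.9], 114), ([246.71, 159.63], 86)], 'yellow': [([316.42, 66.11], 179), ([362.15, 60.08], 13)]}
red 816 [ 88.9354 -25.4054]
red 116 [ 55.1627 -28.1444]
blue 114 [-55.3224 -28.382 ]
blue 86 [-74.4544 -34.3881]
yellow 179 [-0.1404 55.8719]
yellow 13 [43.9188 61.1928]
```

View pics/z9.png

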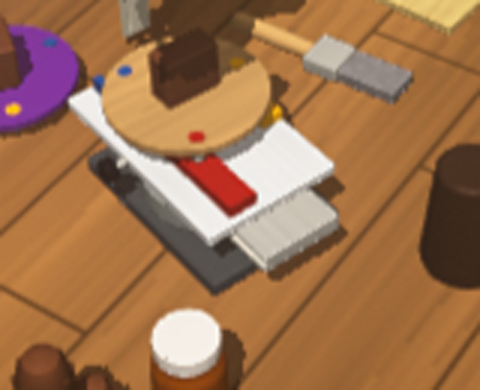

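View pics/w9z.png

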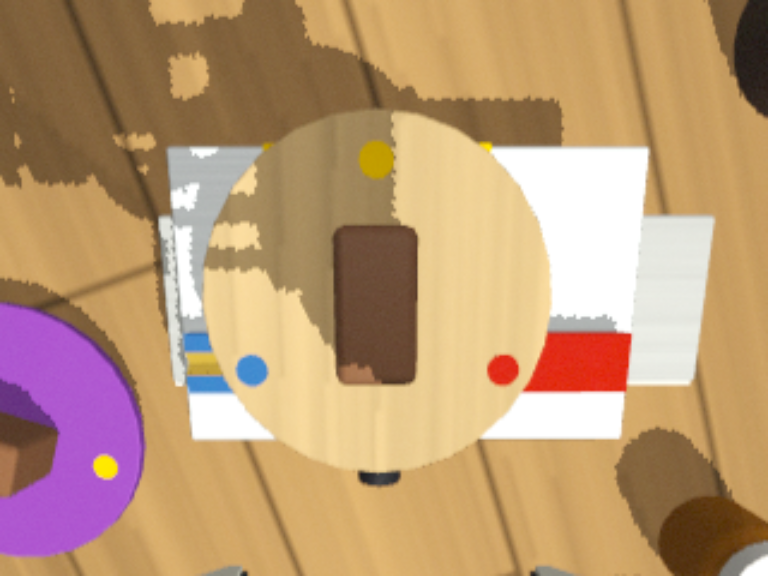

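The dots lie within 0.5 mm of the nominal seat positions at the home height. The bat looks level and the gripper is clear of it, so I'm handing in.

```bash
python3 -c "
from rig import env
print(env.hand_in())"
```

```text
the job is handed in; nothing more can be done
None
```

The chuck is seated on the turntable's carriage and released. I handed the job in at about 18 s; it reports no verdict.

- **Finding the seats:** the wrist camera showed the cone directly, so I measured its place and did not need the sliding search. Block sizes and the cone-to-pad geometry agreed within about 0.5 mm, apart from the yellow pad, which measured 23.3 mm wide instead of 22.
- **Lift and placing:** I gripped the wooden bat's chuck at 35 N, lifted it well clear of the board and lowered it over the seats in steps of 0.8 mm or less near the seats. First contact came at a foot height of about 83.2 mm. The feet then took the load at about 83.0 mm.
- **Forces:** the wrist force never read above about 5 N. At contact there was a 3 N sideways pull. I eased the grip to 6 N and shifted 0.4 mm in −y; the pull then read +2 N, and about zero after opening.
- **Last check:** after backing off, the red, blue and yellow dots measured (55.2, −28.1), (−55.3, −28.4) and (−0.1, 55.9) mm in the seat frame, against nominal (55, −28), (−55, −28) and (0, 56).
- **Not measured:** I judged level only by eye and from those dot positions. I also did not re-measure the other objects on the table; nothing in the readings pointed to contact with them.

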